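# Slide the work brick under the marking head up to the trip pin

### The job

Lay the soldering brick flat on the infeed of the marking station, the end with the brass blank towards the low bridge, and let go of it. Then, with light pushes from behind (no more than about 20 N, do not grip it), slide it through the tunnel under the marking head until it has pushed the red trip pin on the far side in by a few millimetres, never near the end of the pin's travel and come away. Leave the flux pot, the shot glass, the dish of rings and the brass casting where they stand.

Things in the scene. Friction and masses are not known exactly. Their poses are not given: they have to be found in the camera images.
- brick_centre (a point): centre (half-way up) of the pale grey magnesia soldering brick, a plain block 36 x 165 x 20 mm, 175 to 325 g. Axes: x across (36 mm wide; grasp here), y along its length towards the front end, z up. It starts flat on the bench, to the right of the station.
- brick_front (a point): middle of the brick's front end face, half-way up, 82.5 mm ahead of brick_centre along y. A flat brass blank (18 x 35 mm, 7 mm thick) is fixed on the brick's top near this end, its middle 52 mm ahead of the brick's centre, so the brick is 27 mm high there.
- mouth (a point): marking station, fixed to the bench: middle of its tunnel's mouth, on top of the bed. x points along the feed (into the tunnel), y left of it, z up. The tunnel, under a grey bridge and black head (84 mm wide, top 70 mm over the bench), is 70 mm long, 40 mm wide, 30 mm high. 20 to 60 mm inside, a sprung shoe presses the brick with 2 to 3 N against the left wall; it then drags with 2 to 6 N in all.
- infeed (a point): middle of the infeed on top of the bed, 120 mm before the mouth, axes as mouth. The bed is a blue steel plate, its top 6 mm over the bench, 100 mm wide, from 215 mm before the mouth to 170 mm beyond. The infeed's two steel rails are 5 mm high; their inner faces are 40 mm apart at the mouth and flare evenly to 68 mm at 200 mm before it.
- trip_pin (a joint): red-capped trip pin beyond the tunnel, facing the brick on the channel's centre line, 11 mm over the bed. Its unit is set by hand: the tip stands anywhere from 82 to 122 mm beyond the mouth. Value: how far it is pushed in (m), 0 at the start, bottom at 0.010; a few mm (1 to 5) is right. It slides stiffly: yields only to about 8 N on top of the brick's drag, and stays where left.
- brick: the same brick with its blank; origin under its centre on its underside, same axes
- station: the marking station; origin on the bench, 10 mm beyond the mouth, same axes as mouth
- flux_pot: white plastic flux jar with purple cap, 60 mm wide, 83 mm high; origin under its centre; to be left alone
- shot_glass: small clear glass, 41 mm wide, 47 mm high; origin under its centre; to be left alone
- ring_dish: small glass dish of gold rings, 44 mm wide, 39 mm high; origin under its centre; to be left alone
- brass_casting: brass frame casting, 40 x 40 x 54 mm; origin under its centre; to be left alone

How it is judged (in metres and radians):
On the way:
1. the brick lies flat and released on the infeed, front end towards the bridge, not yet in the tunnel (x of brick_front in the frame of mouth between -0.12 and 0.003 m and x of brick_centre in the frame of mouth below -0.07 m and y of brick_front in the frame of mouth between -0.016 and 0.016 m and height (world z) of brick_centre below 0.0185 m and angle between brick_centre's own z axis and vertical below 0.06 rad and contact force between the fingers and brick below 0.2 N and linear speed of brick below 0.02 m/s), for 0.1 s.
At the end, for the whole second after the job is handed in: the brick lies flat and at rest in the tunnel, blank end first, in line with it (within 6 mm and 3.5 degrees), its front past the bridge, and the trip pin is pushed in between 1 and 5 mm (value of joint trip_pin between 0.001 and 0.005 m and x of brick_front in the frame of mouth above 0.08 m and y of brick_front in the frame of mouth between -0.006 and 0.006 m and angle between the y axis of brick_centre and the x axis of mouth, either way round below 0.06 rad and height (world z) of brick_centre below 0.0185 m and angle between brick_centre's own z axis and vertical below 0.06 rad and linear speed of brick below 0.01 m/s); the robot touches nothing.
It fails at once if the trip pin pushed in beyond 6 mm (value of joint trip_pin above 0.006 m).
It fails at once if the trip pin worked by anything but the brick (value of joint trip_pin above 0.0008 m and x of brick_front in the frame of mouth below 0.077 m).
It fails at once if the brick pushed with more than 22 N by the fingers once it is in the tunnel (x of brick_front in the frame of mouth above 0.01 m and height (world z) of brick_centre below 0.02 m and contact force between the fingers and brick above 22 N).
It fails at once if the brick pressed against the station with more than 40 N (contact force between brick and station above 40 N).
It fails at once if a bystander moved by more than 15 mm (distance of any of flux_pot, shot_glass, ring_dish, brass_casting from where it was at the start of the episode above 0.015 m).
It also fails if it takes over 72 s, if anything falls off the work surface, if the arm or the gripper's body presses on something with over 40 N, if the wrist force passes 120 N, or if a joint passes its speed limit or range.

### The arm

A 6-joint arm with a two-finger parallel gripper is mounted at the origin on a cart in front of the work surface, level with it; the furniture and walls round the work are solid. World frame = base frame: x ahead of the robot, y to its left, z up, the work surface at z = 0. Lengths are in m, angles in degrees, forces in N, time in s.
With the tool pointing down it reaches from about 0.375 to 0.9 m from the base axis. Payload 3.1 kg.
Tool frame: the origin (TCP) lies between the finger pads; the fingertips stand 22 mm ahead of it and the grasp point (between the pads) lies 3 mm ahead of it; z points along the fingers, y is the line along which they close (so a half turn about z gives the same grasp; the last joint's range is limited). The gripper opens to 87 mm and grips with 3 to 60 N. Pads are 19 mm wide; open, the fingers measure 117 mm over their backs; the gripper's body (75 mm by 190 mm) begins 51 mm behind the grasp point.
Start: joints at [-74.628, 30.224, 82.088, -0, 67.689, -10.227], TCP at [0.27, -0.564, 0.245] pointing down, gripper open.
Joint ranges: [-176.69, 176.69], [-43.24, 126.21], [12.49, 139.97], [-82, 262], [0, 151.66], [-163.58, 163.58]. Speed limits (degrees/s): [159.86, 159.86, 180, 180, 180, 180].

### API

Orientations are given as a 3x3 rotation matrix whose columns are the frame's x, y, z axes.
In Python, from rig import bot, capture, search_frame, outline_of, spot_point gives the robot as it stands.
- The arm moves only by the tool jog_arm, never from a script. Its argument "rows" is text: rows parted by semicolons, each of 7 numbers parted by spaces: the opening, from 0 (shut) to 1 (fully open), then the shift along the tool's x, y, z as a fraction of full scale, then the turn, a rotation vector about the tool's x, y, z as a fraction of full scale. A call has 1 to 20 rows; each row is the pose to reach, as a shift and turn from the pose commanded when the call began, along the tool's axes at that moment; what a row does not reach only later rows make up. Full scale, the value 1, is 0.5 m for a shift and pi/4 rad for a turn. A row lasts 1/12 s, in which the tool goes at most 41.7 mm and 7.16 degrees, less where a joint would pass 70% of its speed; a pose out of reach is approached as far as the arm can. A call with a number of a shift or a turn outside -1 to 1 is refused whole. A call with a gripper value outside its range is refused whole. The fingers move at their own pace and stop on an object; the grip force is fixed at half the most. Time passes only in rows, so rows that repeat a pose let the fingers close. It gives the time, the measured TCP pose, the force, the opening and the grip force at its end, in the units of the state.
- bot.read_state(): the state, without advancing time (a new reading comes with each control period).
- capture(name): name is "side" or "top"; returns a dict with "pixels" (400x640x3 uint8, red, green, blue), "fx", "fy", "cx", "cy" (pixels), "distortion" ([k1, k2, p1, p2, k3] as OpenCV has them; the pictures are not rectified), "R" (3x3) and "t" (3): a world point X has camera coordinates R X + t. Camera axes: x right, y down, z forward; pixel columns grow to the right and rows downward; lengths in m; the calibration is good to about 2 mm. A picture is of the moment at which its call begins. There is no depth.
- bot.hand_in(): hands the job in; it is judged then, once.
Trained networks look in a picture, given as the dict that the camera call returned (one of the last four; its "shot" number tells which), for a name from the list of things; names that differ only in an ending like _2 or _b are one class to them, and where a whole thing is asked for, a point or a joint stands for the part that bears it (a point fixed in the world has none). Each returns a list of dicts, best first, with "conf" (0 to 1); they miss things now and then, are a little off and sometimes report something else, mostly with a low value. They report only what shows in the picture. A call takes as long as a camera call.
- search_frame(label, picture): "point" ([x, y, z] in m, in world coordinates, good to about 4 mm: the middle of the surface that is visible of it).
- outline_of(label, picture): "region" (400x640 bool, what is visible of it).
- spot_point(label, picture): "point" ([x, y, z] in m, in world coordinates, good to about 4 mm: a listed point, or the origin of a listed thing).
The state is a dict: "time_s": time; "joint_positions": joint angles; "qvel": joint speeds; "tau": joint torques, N m; "position": TCP position; "tcp_rot": TCP orientation; "force": force on the tool from outside, world axes, zero at the start; "moment": the same for the moment, N m; "opening": opening from 0.0 (shut) to 1.0 (fully open); "grasp_force": force on a finger pad.
Only numpy, scipy, OpenCV 4.12 (cv2) and the standard library are available. Lean on these libraries where they do the work, as an engineer would, in place of code of your own. Each camera call takes 0.05 s, during which the arm holds its last target. There are 200 camera calls.

## Working session

There is one attempt and no reset: what is moved stays moved. The work goes in short steps, Python scripts to look and compute and a tool call to move; the robot and the scene stay as the last step left them, time stands still between calls to the robot, and variables do not carry over. Pictures are saved under pics/ and viewed, at most 10 in all, crops included, and the job is handed in when it is done.

Besides the shell and the picture viewer there is one more tool, called after "Call:" as a command line: name --argument value ..., lists and objects as JSON in quotes. jog_arm: Moves the arm, as the interface text tells. Its arguments: {"type":"object","properties":{"rows":{"type":"string"}},"required":["rows"]}

```bash
mkdir -p pics; ls; python3 - <<'E'
from rig import bot, capture, search_frame, outline_of, spot_point
import cv2,numpy as np
s=bot.read_state(); print(s['time_s'],s['position'],np.round(s['tcp_rot'],3).tolist(),s['opening'])
for c in ['top','side']:
    p=capture(c); cv2.imwrite(f'pics/{c}0.png',p['pixels'][:,:,::-1])
    C=-p['R'].T@p['t']; print(c,np.round(C,3))
    for l in ['brick_centre','brick_front','mouth','infeed','trip_pin','station','flux_pot','shot_glass','ring_dish','brass_casting','brick']:
        r=spot_point(l,p); print(l,[(np.round(d['point'],4).tolist(),round(d['conf'],2)) for d in r[:2]])
E
```

```text
pics
0.0 [ 0.26989237 -0.56296584  0.24358069] [[0.902, 0.432, -0.001], [0.432, -0.902, 0.002], [0.0, -0.002, -1.0]] 0.9975941557863834
top [0.424 0.029 1.322]
brick_centre [([0.4292, -0.3593, 0.0115], 0.84)]
brick_front [([0.4872, -0.2991, 0.0115], 0.97)]
mouth [([0.5003, 0.1204, 0.0047], 0.69)]
infeed [([0.5225, 0.0047, 0.0054], 0.95), ([0.4284, -0.3564, 0.011], 0.42)]Traceback (most recent call last):
  File "<stdin>", line 8, in <module>
ValueError: it knows: brass_casting, brick, brick_centre, brick_front, flux_pot, infeed, mouth, ring_dish, shot_glass, station
```

```bash
cat > h.py <<'E'
from rig import bot, capture, search_frame, outline_of, spot_point
import cv2,numpy as np
def proj(p,X):
    rv,_=cv2.Rodrigues(p['R']); K=np.array([[p['fx'],0,p['cx']],[0,p['fy'],p['cy']],[0,0,1.]])
    return cv2.projectPoints(np.array(X,float).reshape(-1,1,3),rv,np.array(p['t'],float),K,np.array(p['distortion']))[0].reshape(-1,2)
def back(p,uv,z):
    K=np.array([[p['fx'],0,p['cx']],[0,p['fy'],p['cy']],[0,0,1.]])
    n=cv2.undistortPoints(np.array(uv,float).reshape(-1,1,2),K,np.array(p['distortion'])).reshape(-1,2)
    d=np.c_[n,np.ones(len(n))]@p['R']; C=-p['R'].T@p['t']
    return C+d*((z-C[2])/d[:,2])[:,None]
E
python3 - <<'E'
from h import *
for c in ['top','side']:
    p=capture(c); print(c,np.round(-p['R'].T@p['t'],3),p['fx'])
    im=p['pixels'][:,:,::-1].copy()
    for l in ['brick_centre','brick_front','mouth','infeed','station','flux_pot','shot_glass','ring_dish','brass_casting','brick']:
        r=spot_point(l,p); print(l,[(np.round(d['point'],4).tolist(),round(d['conf'],2)) for d in r[:2]])
    for l in ['brick','station']:
        r=outline_of(l,p)
        if r:
            m=r[0]['region'].astype('uint8'); ct=max(cv2.findContours(m,0,2)[0],key=cv2.contourArea)
            b=cv2.boxPoints(cv2.minAreaRect(ct)); print(l,r[0]['conf'],m.sum(),b.round(1).tolist(), back(p,b,0.02 if l=='brick' else 0.006).round(4).tolist())
    cv2.imwrite(f'pics/{c}1.png',im)
E
```

```text
top [0.424 0.029 1.322] 467.4441099902052
brick_centre [([0.6074, -0.3117, 0.0026], 0.74), ([0.428, -0.3576, 0.0134], 0.67)]
brick_front [([0.4876, -0.2955, 0.0069], 0.77), ([0.5881, 0.3841, 0.0003], 0.74)]
mouth [([0.4989, 0.1195, 0.0055], 0.63)]
infeed [([0.5213, 0.002, 0.0027], 0.77)]
station [([0.4974, 0.1312, -0.0007], 0.91), ([0.4286, -0.3564, 0.0021], 0.19)]
flux_pot [([0.6343, -0.2093, 0.0015], 0.76)]
shot_glass [([0.6621, -0.036, 0.0012], 0.63), ([0.4302, -0.354, 0.0024], 0.51)]
ring_dish [([0.5859, 0.386, -0.0005], 0.68), ([0.4285, -0.3537, 0.0012], 0.29)]
brass_casting [([0.6067, -0.3092, 0.0046], 0.53)]
brick [([0.4286, -0.3574, -0.0006], 0.73), ([0.6383, -0.2098, 0.0028], 0.33)]
brick 0.79 821 [[435.6000061035156, 237.89999389648438], [444.8999938964844, 226.6999969482422], [492.70001220703125, 266.6000061035156], [483.3999938964844, 277.70001220703125]] [[0.4703, -0.281, 0.02], [0.501, -0.3073, 0.02], [0.3922, -0.4334, 0.02], [0.3621, -0.4071, 0.02]]
station 0.65 4641 [[229.0, 218.1999969482422], [364.1000061035156, 196.89999389648438], [369.70001220703125, 232.39999389
[... 602 characters left out ...]
027], 0.18)]
ring_dish [([0.5913, 0.3818, -0.0033], 0.59)]
brass_casting [([0.6071, -0.3099, 0.0035], 0.64), ([0.6628, -0.0357, -0.0014], 0.36)]
brick [([0.431, -0.3536, 0.0001], 0.78)]
brick 0.69 307 [[336.79998779296875, 161.60000610351562], [370.0, 145.0], [374.0, 153.0], [340.79998779296875, 169.60000610351562]] [[0.5, -0.303, 0.02], [0.3754, -0.4459, 0.02], [0.3609, -0.3801, 0.02], [0.4824, -0.2461, 0.02]]
station 0.71 341 [[336.3999938964844, 161.8000030517578], [370.3999938964844, 144.8000030517578], [374.79998779296875, 153.60000610351562], [340.79998779296875, 170.60000610351562]] [[0.5026, -0.326, 0.006], [0.3725, -0.4752, 0.006], [0.3564, -0.4015, 0.006], [0.4829, -0.2625, 0.006]]
```

View pics/top0.png

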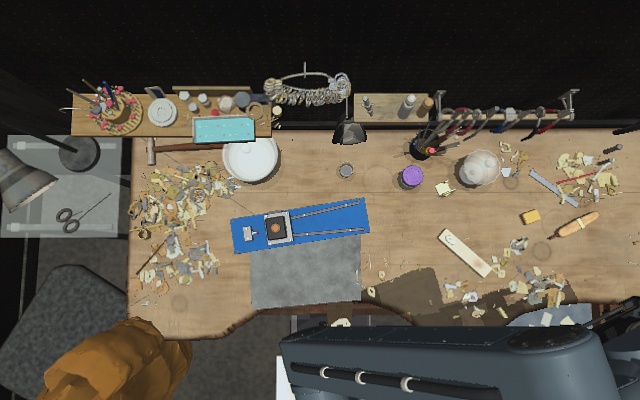

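View pics/side1.png

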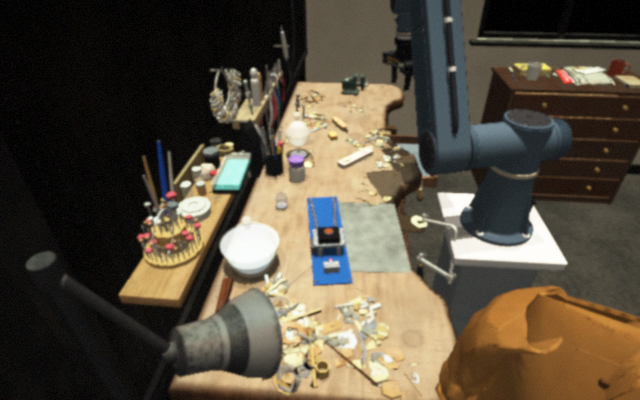

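The top view shows the blue bed from about (230,235) to (368,215), with the bridge at (277,228) and the pin unit at (249,233). The brick runs from (440,230) to (490,276), with its blank end at the upper left (447,237). The side view agrees. Next I fit the bed, rails and brick precisely.

```bash
python3 - <<'E'
from h import *
p=capture('top'); im=p['pixels'][:,:,::-1].copy()
hsv=cv2.cvtColor(im,cv2.COLOR_BGR2HSV)
m=cv2.inRange(hsv,(100,120,60),(125,255,255)); m[:190]=0;m[260:]=0;m[:,:220]=0;m[:,380:]=0
pts=cv2.findNonZero(m).reshape(-1,2)
W=back(p,pts,0.006)[:,:2].astype(np.float32)
c,s,a=cv2.minAreaRect(W); print('bed',c,s,a); b=cv2.boxPoints((c,s,a)); print(b.round(4).tolist())
# brick
q=p['pixels'][215:290,425:505].astype(int)
o=outline_of('brick',p)[0]['region'].astype('uint8')
ct=max(cv2.findContours(o,0,2)[0],key=cv2.contourArea).reshape(-1,2)
ys,xs=np.nonzero(o); w=back(p,np.c_[xs,ys],0.02)[:,:2].astype(np.float32)
print('brick',cv2.minAreaRect(w),w.mean(0)); e=np.linalg.eigh(np.cov(w.T)); print(e)
# rails check
L=lambda c,n:cv2.resize(c,None,fx=n,fy=n,interpolation=cv2.INTER_CUBIC)
a_=L(im[190:262,222:378],5); b_=L(im[218:290,425:505],5)[:,:]
cv2.imwrite('pics/crop.png',np.hstack([a_])); 
red=cv2.inRange(hsv,(0,120,80),(8,255,255))|cv2.inRange(hsv,(170,120,80),(180,255,255))
ys,xs=np.nonzero(red[190:262,222:270]); print('red',list(zip(xs+222,ys+190)), back(p,np.c_[xs+222,ys+190],0.017)[:,:2].round(3).tolist() if len(xs) else '')
E
```

```text
bed (0.5060260891914368, 0.0966406911611557) (0.09912633150815964, 0.38304296135902405) 9.195169448852539
[[0.42649999260902405, 0.2777999937534332], [0.4876999855041504, -0.10029999911785126], [0.5856000185012817, -0.08449999988079071], [0.5242999792098999, 0.2935999929904938]]
brick ((0.4310574531555176, -0.3567418158054352), (0.16815993189811707, 0.042217228561639786), 48.2159423828125) [ 0.43130788 -0.35703906]
EighResult(eigenvalues=array([0.00012627, 0.00235031]), eigenvectors=array([[-0.74902664,  0.66253988],
       [ 0.66253988,  0.74902664]]))
red [(np.int64(256), np.int64(231)), (np.int64(257), np.int64(231)), (np.int64(256), np.int64(232)), (np.int64(257), np.int64(232)), (np.int64(257), np.int64(233))] [[0.489, 0.217], [0.489, 0.215], [0.487, 0.217], [0.487, 0.215], [0.484, 0.214]]
```

View pics/crop.png

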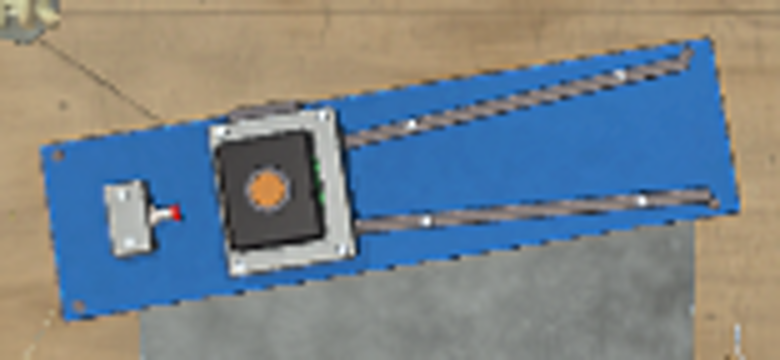

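```bash
cat >> h.py <<'E'
def to(x,y,z,yaw):
    s=bot.read_state(); R=np.array(s['tcp_rot']); P=np.array(s['position'])
    d=R.T@(np.array([x,y,z])-P)/0.5
    c,n=np.cos(np.radians(yaw)),np.sin(np.radians(yaw))
    T=np.array([[c,n,0],[n,-c,0],[0,0,-1.]])
    r=cv2.Rodrigues(R.T@T)[0].ravel()/(np.pi/4)
    print('t',s['time_s'],'P',P.round(4),'F',np.round(s['force'],2),'open',round(s['opening'],3),'ROW',d.round(4),r.round(4))
E
python3 -c "
from h import *
to(.431,-.357,.10,48.5)"
```

```text
t 1.65 P [ 0.2701 -0.5636  0.2445] F [ 0.43  0.46 -0.14] open 1.002 ROW [ 0.4688 -0.2336  0.2891] [-0.      0.     -0.5089]
```

Call:
jog_arm --rows "0.8 0.06 -0.03 0.036 0 0 -0.06; 0.8 0.12 -0.06 0.072 0 0 -0.13; 0.8 0.18 -0.09 0.108 0 0 -0.19; 0.8 0.23 -0.117 0.145 0 0 -0.25; 0.8 0.29 -0.146 0.18 0 0 -0.32; 0.8 0.35 -0.175 0.217 0 0 -0.38; 0.8 0.41 -0.204 0.253 0 0 -0.44; 0.8 0.469 -0.234 0.289 0 0 -0.509; 0.8 0.469 -0.234 0.289 0 0 -0.509; 0.8 0.469 -0.234 0.289 0 0 -0.509; 0.8 0.469 -0.234 0.289 0 0 -0.509; 0.8 0.469 -0.234 0.289 0 0 -0.509"

```text
time_s: 2.65
position: [0.4311, -0.3586, 0.1009]
tcp_rot: [[0.664, 0.748, 0.001], [0.748, -0.664, -0.002], [-0.001, 0.003, -1.0]]
force: [-0.3, -0.8, -0.5]
opening: 0.802
grasp_force: 0.0
```

```bash
python3 - <<'E'
from h import *
to(.431,-.357,.0305,48.5)
p=capture('side'); im=p['pixels'][:,:,::-1]
for l in ['brick_centre','brick_front']:
    print(l,[(np.round(d['point'],4).tolist(),round(d['conf'],2)) for d in spot_point(l,p)[:2]])
p=capture('top')
cv2.imwrite('pics/g.png',np.hstack([cv2.resize(im[120:200,310:400],None,fx=4.4,fy=4.4),cv2.resize(p['pixels'][215:295,425:515,::-1],None,fx=4.4,fy=4.4)]))
E
```

```text
t 2.65 P [ 0.4311 -0.3586  0.1009] F [-0.32 -0.84 -0.47] open 0.802 ROW [ 0.0023 -0.0027  0.1408] [ 0.0033  0.0009 -0.0017]
brick_centre [([0.4319, -0.3574, 0.0121], 0.78)]
brick_front [([0.4821, -0.2993, 0.0125], 0.81)]
```

View pics/g.png

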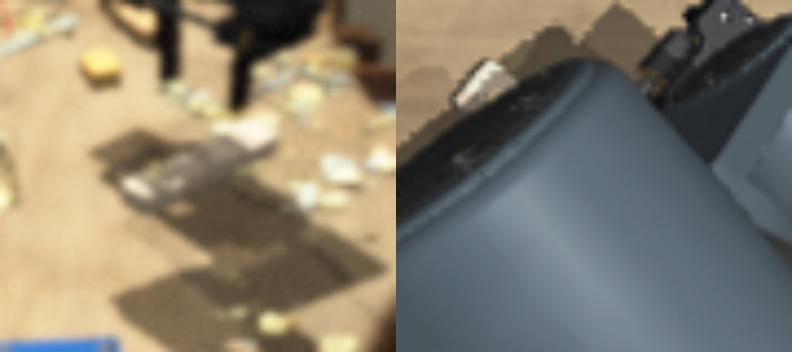

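The side crop shows both fingers above and on either side of the brick. The top crop is mostly hidden by the arm. I descend and grip.

Call:
jog_arm --rows "0.8 0.002 -0.003 0.05 0 0 0; 0.8 0.002 -0.003 0.09 0 0 0; 0.8 0.002 -0.003 0.125 0 0 0; 0.8 0.002 -0.003 0.14 0 0 0; 0.8 0.002 -0.003 0.14 0 0 0; 0 0.002 -0.003 0.14 0 0 0; 0 0.002 -0.003 0.14 0 0 0; 0 0.002 -0.003 0.14 0 0 0; 0 0.002 -0.003 0.14 0 0 0; 0 0.002 -0.003 0.14 0 0 0; 0 0.002 -0.003 0.14 0 0 0; 0 0.002 -0.003 0.14 0 0 0; 0 0.002 -0.003 0.14 0 0 0"

```text
time_s: 3.93
position: [0.4313, -0.3557, 0.0306]
tcp_rot: [[0.663, 0.749, 0.002], [0.749, -0.663, -0.002], [-0.0, 0.002, -1.0]]
force: [1.1, -0.6, 4.5]
opening: 0.414
grasp_force: 30.0
```

Call:
jog_arm --rows "0 0 0 -0.03 0 0 0; 0 0 0 -0.08 0 0 0; 0 0 0 -0.14 0 0 0; 0 0 0 -0.18 0 0 0; 0 0 0 -0.18 0 0 0; 0 0 0 -0.18 0 0 0"

```text
time_s: 4.43
position: [0.4304, -0.3549, 0.1203]
tcp_rot: [[0.662, 0.749, 0.0], [0.749, -0.662, -0.001], [-0.0, 0.001, -1.0]]
force: [-0.0, 0.2, -3.6]
opening: 0.411
grasp_force: 30.0
```

```bash
python3 - <<'E'
from h import *
to(.524,-.0145,.12,99.2)
E
```

```text
t 4.4333 P [ 0.4304 -0.3549  0.1203] F [-0.01  0.16 -3.6 ] open 0.411 ROW [ 6.340e-01 -3.108e-01  3.000e-04] [ 7.0000e-04  6.0000e-04 -1.1263e+00]
```

Call:
jog_arm --rows "0 0.04 -0.02 0 0 0 -0.07; 0 0.1 -0.05 0 0 0 -0.18; 0 0.16 -0.08 0 0 0 -0.3; 0 0.22 -0.11 0 0 0 -0.42; 0 0.28 -0.137 0 0 0 -0.5; 0 0.33 -0.162 0 0 0 -0.6; 0 0.38 -0.186 0 0 0 -0.7; 0 0.43 -0.21 0 0 0 -0.8; 0 0.48 -0.235 0 0 0 -0.88; 0 0.53 -0.26 0 0 0 -0.94; 0 0.57 -0.28 0 0 0 -0.98; 0 0.6 -0.294 0 0 0 -1; 0 0.62 -0.304 0 0 0 -1; 0 0.634 -0.311 0 0 0 -1; 0 0.634 -0.311 0 0 0 -1; 0 0.634 -0.311 0 0 0 -1; 0 0.634 -0.311 0 0 0 -1"

```text
time_s: 5.85
position: [0.5237, -0.0154, 0.1197]
tcp_rot: [[-0.06, 0.998, -0.001], [0.998, 0.06, -0.0], [-0.0, -0.001, -1.0]]
force: [0.6, 0.5, -2.6]
opening: 0.409
grasp_force: 30.0
```

```bash
python3 - <<'E'
from h import *
to(.524,-.0145,.07,99.2)
E
```

```text
t 5.85 P [ 0.5237 -0.0154  0.1197] F [ 0.57  0.51 -2.64] open 0.409 ROW [0.0017 0.0007 0.0993] [-0.0012  0.     -0.1277]
```

Call:
jog_arm --rows "0 0.001 0.0007 0.03 0 0 -0.06; 0 0.002 0.0007 0.07 0 0 -0.128; 0 0.002 0.0007 0.1 0 0 -0.128; 0 0.002 0.0007 0.1 0 0 -0.128; 0 0.002 0.0007 0.1 0 0 -0.128; 0 0.002 0.0007 0.1 0 0 -0.128"

```text
time_s: 6.35
position: [0.5249, -0.0143, 0.0706]
tcp_rot: [[-0.16, 0.987, 0.001], [0.987, 0.16, -0.0], [-0.0, 0.001, -1.0]]
force: [0.4, -0.1, -3.2]
opening: 0.409
grasp_force: 30.0
```

```bash
python3 - <<'E'
from h import *
to(.524,-.0145,.0375,99.2)
ims=[]
for c,(a,b,e,f) in {'top':(185,265,225,385),'side':(180,300,280,370)}.items():
    p=capture(c); 
    for l in ['brick_centre','brick_front']:
        print(c,l,[(np.round(d['point'],4).tolist(),round(d['conf'],2)) for d in spot_point(l,p)[:2]])
    ims.append(cv2.resize(p['pixels'][a:b,e:f,::-1],(int((f-e)*400/(b-a)) if c=='side' else 480,400 if c=='side' else 240),interpolation=cv2.INTER_CUBIC))
o=np.zeros((400,800,3),np.uint8); o[:240,:480]=ims[0]; w=ims[1].shape[1]; o[:,490:490+w]=ims[1][:, :310]
cv2.imwrite('pics/pl.png',o)
E
```

```text
t 6.35 P [ 0.5249 -0.0143  0.0706] F [ 0.39 -0.12 -3.18] open 0.409 ROW [-0.0001 -0.0018  0.0662] [ 0.0013  0.0006 -0.0001]
top brick_centre []
top brick_front []
side brick_centre [([0.5276, -0.017, 0.0504], 0.95)]
side brick_front [([0.513, 0.0617, 0.0477], 0.96)]
```

View pics/pl.png

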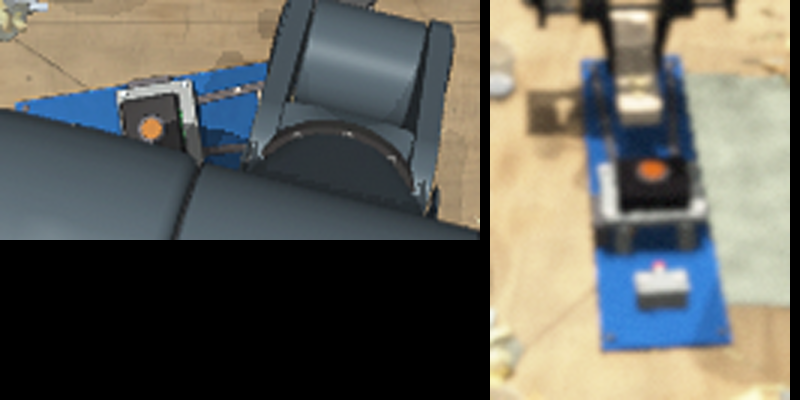

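The side crop shows the brick held level over the infeed, blank end towards the bridge and midway between the rails. The pin's red cap is visible beyond the bridge. I lower it and release.

Call:
jog_arm --rows "0 0 -0.0018 0.025 0 0 0; 0 0 -0.0018 0.045 0 0 0; 0 0 -0.0018 0.055 0 0 0; 0 0 -0.0018 0.062 0 0 0; 0 0 -0.0018 0.067 0 0 0; 0 0 -0.0018 0.067 0 0 0; 0 0 -0.0018 0.067 0 0 0; 0 0 -0.0018 0.067 0 0 0"

```text
time_s: 7.32
position: [0.5237, -0.0137, 0.0366]
tcp_rot: [[-0.161, 0.987, 0.0], [0.987, 0.161, -0.0], [-0.0, 0.0, -1.0]]
force: [0.4, -0.1, -3.2]
opening: 0.412
grasp_force: 30.0
```

Call:
jog_arm --rows "0 0 0 0.001 0 0 0; 0 0 0 0.002 0 0 0; 0 0 0 0.002 0 0 0; 0 0 0 0.002 0 0 0"

```text
time_s: 7.65
position: [0.5237, -0.0137, 0.0365]
tcp_rot: [[-0.161, 0.987, 0.001], [0.987, 0.161, -0.0], [-0.0, 0.001, -1.0]]
force: [-1.1, 0.5, 4.3]
opening: 0.41
grasp_force: 30.0
```

Contact with the bed. I release and rise.

Call:
jog_arm --rows "0.5 0 0 0 0 0 0; 0.65 0 0 0 0 0 0; 0.75 0 0 0 0 0 0; 0.75 0 0 0 0 0 0; 0.75 0 0 0 0 0 0; 0.75 0 0 0 0 0 0; 0.75 0 0 -0.02 0 0 0; 0.75 0 0 -0.06 0 0 0; 0.75 0 0 -0.12 0 0 0; 0.75 0 0 -0.16 0 0 0; 0.75 0 0 -0.16 0 0 0; 0.75 0 0 -0.16 0 0 0"

```text
time_s: 8.65
position: [0.5243, -0.0138, 0.1171]
tcp_rot: [[-0.161, 0.987, 0.003], [0.987, 0.161, -0.001], [-0.001, 0.003, -1.0]]
force: [0.3, 0.1, 0.8]
opening: 0.751
grasp_force: 0.0
```

```bash
python3 - <<'E'
from h import *
p=capture('side')
for l in ['brick_centre','brick_front']:
  for d in spot_point(l,p)[:2]:
    v=np.array(d['point'][:2])-[.5024,.1188]; print(l,d['conf'],np.round(d['point'],4),'along',v@[-.1598,.9871],'left',v@[-.9871,-.1598])
# pusher spot: rear of brick at -0.218 along; finger half 9.5mm, 20 mm gap -> -0.250
for a,z in ((-0.250,.1165),(-0.250,.037)): to(.5024-.1598*a,.1188+.9871*a,z,99.2)
E
```

```text
brick_centre 0.89 [ 0.526  -0.0182  0.0171] along -0.13900398000000003 left -0.0014029600000000607
brick_front 0.89 [0.5122 0.0621 0.0113] along -0.05753461000000001 left -0.0006129200000000307
t 8.8 P [ 0.5226 -0.0135  0.1148] F [-0.09  0.83 -0.5 ] open 0.75 ROW [-0.2323  0.002  -0.0037] [-0.0024 -0.0011  0.0013]
t 8.8 P [ 0.5226 -0.0135  0.1148] F [-0.09  0.83 -0.5 ] open 0.75 ROW [-0.2325  0.0023  0.1553] [-0.0024 -0.0011  0.0013]
```

Call:
jog_arm --rows "0 -0.05 0.002 0 0 0 0; 0 -0.12 0.002 0 0 0 0; 0 -0.19 0.002 0 0 0 0; 0 -0.25 0.002 0 0 0 0; 0 -0.255 0.002 0.03 0 0 0; 0 -0.255 0.002 0.07 0 0 0; 0 -0.255 0.002 0.11 0 0 0; 0 -0.255 0.002 0.14 0 0 0; 0 -0.255 0.002 0.157 0 0 0; 0 -0.255 0.002 0.157 0 0 0; 0 -0.255 0.002 0.157 0 0 0; 0 -0.255 0.002 0.157 0 0 0"

```text
time_s: 9.8
position: [0.5453, -0.1394, 0.0373]
tcp_rot: [[-0.161, 0.987, 0.0], [0.987, 0.161, -0.0], [-0.0, 0.0, -1.0]]
force: [0.9, -0.8, -0.3]
opening: 0.018
grasp_force: 0.0
```

```bash
cat >> h.py <<'E'
u=np.array([-.1598,.9871]); l_=np.array([-.9871,-.1598]); M=np.array([.5024,.1188])
def st():
    s=bot.read_state(); v=np.array(s['position'][:2])-M; f=np.array(s['force'][:2])
    print('t %.2f tcp along %.4f left %.4f z %.4f  F along %.2f left %.2f z %.2f open %.3f'%(s['time_s'],v@u,v@l_,s['position'][2],f@u,f@l_,s['force'][2],s['opening']))
E
python3 - <<'E'
from h import *
st()
p=capture('side')
for l in ['brick_centre','brick_front']:
  for d in spot_point(l,p)[:2]:
    v=np.array(d['point'][:2])-M; print(l,d['conf'],'along',v@u,'left',v@l_)
p=capture('top'); im=p['pixels'][185:265,225:385,::-1]
cv2.imwrite('pics/push0.png',cv2.resize(im,None,fx=5,fy=5,interpolation=cv2.INTER_CUBIC))
E
```

```text
t 9.80 tcp along -0.2618 left -0.0011 z 0.0373  F along -0.89 left -0.74 z -0.31 open 0.018
brick_centre 0.97 along -0.13705891 left -0.002528220000000088
brick_front 0.84 along -0.058153170000000004 left -0.001930939999999987
brick_front 0.24 along -0.11898849000000002 left 0.00021901999999996216
```

View pics/push0.png

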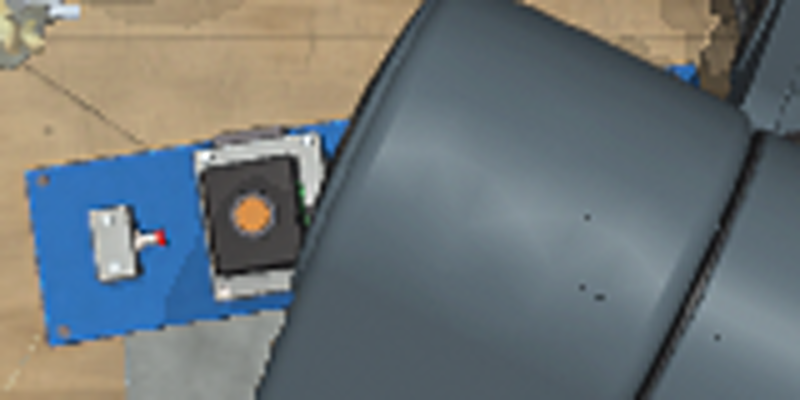

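The top crop shows the pin's red cap at pixel (258,232.6), clear of the arm, so I can watch it while pushing. I start pushing slowly.

Call:
jog_arm --rows "0 0.008 0 0 0 0 0; 0 0.016 0 0 0 0 0; 0 0.024 0 0 0 0 0; 0 0.03 0 0 0 0 0; 0 0.035 0 0 0 0 0; 0 0.04 0 0 0 0 0; 0 0.045 0 0 0 0 0; 0 0.05 0 0 0 0 0; 0 0.055 0 0 0 0 0; 0 0.06 0 0 0 0 0; 0 0.065 0 0 0 0 0; 0 0.07 0 0 0 0 0; 0 0.075 0 0 0 0 0; 0 0.08 0 0 0 0 0; 0 0.085 0 0 0 0 0; 0 0.09 0 0 0 0 0; 0 0.095 0 0 0 0 0; 0 0.1 0 0 0 0 0; 0 0.105 0 0 0 0 0; 0 0.11 0 0 0 0 0"

```text
time_s: 11.67
position: [0.5361, -0.0848, 0.0371]
tcp_rot: [[-0.161, 0.987, -0.0], [0.987, 0.161, -0.0], [-0.0, -0.0, -1.0]]
force: [0.4, -0.5, -1.1]
opening: 0.005
grasp_force: 0.7
```

```bash
cat >> h.py <<'E'
def bk():
    st()
    p=capture('side')
    for l in ['brick_centre','brick_front']:
      for d in spot_point(l,p)[:1]:
        v=np.array(d['point'][:2])-M; print(l,round(d['conf'],2),'along %.4f left %.4f'%(v@u,v@l_))
E
python3 -c "
from h import *
bk()"
```

```text
t 11.67 tcp along -0.2064 left -0.0007 z 0.0371  F along -0.60 left -0.30 z -1.11 open 0.005
brick_centre 0.68 along -0.1116 left -0.0033
brick_front 0.7 along -0.0325 left 0.0010
```

Call:
jog_arm --rows "0 0.004 0 0 0 0 0; 0 0.008 0 0 0 0 0; 0 0.012 0 0 0 0 0; 0 0.016 0 0 0 0 0; 0 0.02 0 0 0 0 0; 0 0.024 0 0 0 0 0; 0 0.028 0 0 0 0 0; 0 0.032 0 0 0 0 0; 0 0.036 0 0 0 0 0; 0 0.04 0 0 0 0 0; 0 0.044 0 0 0 0 0; 0 0.048 0 0 0 0 0; 0 0.052 0 0 0 0 0; 0 0.056 0 0 0 0 0; 0 0.06 0 0 0 0 0; 0 0.064 0 0 0 0 0; 0 0.067 0 0 0 0 0; 0 0.07 0 0 0 0 0; 0 0.072 0 0 0 0 0; 0 0.072 0 0 0 0 0"

```text
time_s: 13.48
position: [0.5303, -0.0492, 0.037]
tcp_rot: [[-0.161, 0.987, -0.0], [0.987, 0.161, 0.0], [0.0, -0.0, -1.0]]
force: [-0.3, -0.5, 0.1]
opening: 0.003
grasp_force: 0.4
```

```bash
python3 -c "
from h import *
bk()"
```

```text
t 13.48 tcp along -0.1703 left -0.0007 z 0.0370  F along -0.50 left 0.34 z 0.13 open 0.003
brick_centre 0.83 along -0.0744 left 0.0014
brick_front 0.66 along 0.0142 left 0.0064
```

Call:
jog_arm --rows "0 0.003 0 0 0 0 0; 0 0.006 0 0 0 0 0; 0 0.009 0 0 0 0 0; 0 0.012 0 0 0 0 0; 0 0.015 0 0 0 0 0; 0 0.018 0 0 0 0 0; 0 0.021 0 0 0 0 0; 0 0.024 0 0 0 0 0; 0 0.027 0 0 0 0 0; 0 0.03 0 0 0 0 0; 0 0.033 0 0 0 0 0; 0 0.036 0 0 0 0 0; 0 0.039 0 0 0 0 0; 0 0.042 0 0 0 0 0; 0 0.045 0 0 0 0 0; 0 0.048 0 0 0 0 0; 0 0.051 0 0 0 0 0; 0 0.054 0 0 0 0 0; 0 0.057 0 0 0 0 0; 0 0.06 0 0 0 0 0"

```text
time_s: 15.3
position: [0.5262, -0.0207, 0.0372]
tcp_rot: [[-0.162, 0.987, 0.002], [0.987, 0.162, -0.001], [-0.002, 0.001, -1.0]]
force: [0.5, -4.3, -1.7]
opening: 0.009
grasp_force: 1.7
```

```bash
python3 -c "
from h import *
bk()"
```

```text
t 15.30 tcp along -0.1415 left -0.0013 z 0.0372  F along -4.34 left 0.17 z -1.75 open 0.009
brick_centre 0.57 along -0.0472 left -0.0008
```

Call:
jog_arm --rows "0 0.004 0 0 0 0 0; 0 0.008 0 0 0 0 0; 0 0.012 0 0 0 0 0; 0 0.016 0 0 0 0 0; 0 0.02 0 0 0 0 0; 0 0.024 0 0 0 0 0; 0 0.028 0 0 0 0 0; 0 0.032 0 0 0 0 0; 0 0.036 0 0 0 0 0; 0 0.04 0 0 0 0 0; 0 0.044 0 0 0 0 0; 0 0.048 0 0 0 0 0; 0 0.052 0 0 0 0 0; 0 0.056 0 0 0 0 0; 0 0.06 0 0 0 0 0; 0 0.064 0 0 0 0 0; 0 0.068 0 0 0 0 0; 0 0.072 0 0 0 0 0; 0 0.076 0 0 0 0 0; 0 0.078 0 0 0 0 0"

```text
time_s: 17.12
position: [0.519, 0.0189, 0.037]
tcp_rot: [[-0.161, 0.987, -0.0], [0.987, 0.161, 0.0], [0.0, -0.0, -1.0]]
force: [-1.0, -4.0, -1.6]
opening: 0.004
grasp_force: 2.0
```

```bash
cat > v.py <<'E'
from h import *
import sys
bk()
p=capture('top'); im=p['pixels']
hsv=cv2.cvtColor(im,cv2.COLOR_RGB2HSV)
sub=im[215:250,235:275].astype(float); r=np.clip(sub[...,0]-np.maximum(sub[...,1],sub[...,2])-30,0,None)
ys,xs=np.mgrid[215:250,235:275]; m=xs<262; w=r*m; c=[(xs*w).sum()/w.sum(),(ys*w).sum()/w.sum()]
print('red cap px',np.round(c,2),w.sum(), 'along',(back(p,[c],.017)[0,:2]-M)@u)
if len(sys.argv)>1:
    q=capture('side')['pixels']
    o=np.hstack([cv2.resize(im[205:255,230:290,::-1],None,fx=6,fy=6,interpolation=cv2.INTER_CUBIC),cv2.resize(q[220:270,300:360,::-1],None,fx=6,fy=6,interpolation=cv2.INTER_CUBIC)])
    cv2.imwrite(sys.argv[1],o)
E
python3 v.py pics/v1.png
```

```text
t 17.12 tcp along -0.1013 left -0.0004 z 0.0370  F along -3.82 left 1.66 z -1.55 open 0.004
brick_centre 0.54 along -0.0081 left -0.0011
brick_front 0.63 along 0.0737 left 0.0047
red cap px [nan nan] 0.0 along nanv.py:7: RuntimeWarning: invalid value encountered in scalar divide
  ys,xs=np.mgrid[215:250,235:275]; m=xs<262; w=r*m; c=[(xs*w).sum()/w.sum(),(ys*w).sum()/w.sum()]
```

View pics/v1.png

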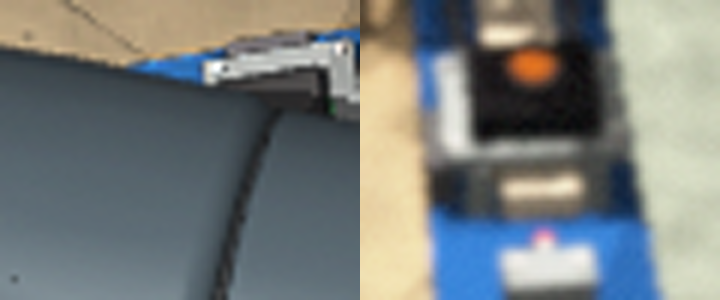

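The side crop shows the brick's front emerging from the tunnel at (540,190), with the red cap still ahead of it at (543,238). The top view is now blocked. I creep forward, using the force reading.

Call:
jog_arm --rows "0 0.002 0 0 0 0 0; 0 0.004 0 0 0 0 0; 0 0.006 0 0 0 0 0; 0 0.008 0 0 0 0 0; 0 0.01 0 0 0 0 0; 0 0.012 0 0 0 0 0; 0 0.014 0 0 0 0 0; 0 0.016 0 0 0 0 0; 0 0.018 0 0 0 0 0; 0 0.02 0 0 0 0 0; 0 0.022 0 0 0 0 0; 0 0.024 0 0 0 0 0"

```text
time_s: 18.37
position: [0.5172, 0.0305, 0.037]
tcp_rot: [[-0.161, 0.987, -0.0], [0.987, 0.161, 0.0], [0.0, -0.0, -1.0]]
force: [0.3, -4.3, -1.2]
opening: 0.003
grasp_force: 2.0
```

```bash
python3 -c "
from h import *
bk()"
```

```text
t 18.37 tcp along -0.0895 left -0.0005 z 0.0370  F along -4.28 left 0.35 z -1.22 open 0.003
brick_centre 0.72 along 0.0035 left -0.0003
brick_front 0.65 along 0.0848 left 0.0027
```

Call:
jog_arm --rows "0 0.001 0 0 0 0 0; 0 0.002 0 0 0 0 0; 0 0.003 0 0 0 0 0; 0 0.004 0 0 0 0 0; 0 0.005 0 0 0 0 0; 0 0.006 0 0 0 0 0"

```text
time_s: 19.02
position: [0.5168, 0.0333, 0.037]
tcp_rot: [[-0.161, 0.987, 0.0], [0.987, 0.161, -0.0], [-0.0, 0.0, -1.0]]
force: [-0.9, -3.4, -1.2]
opening: 0.004
grasp_force: 2.0
```

Call:
jog_arm --rows "0 0.001 0 0 0 0 0; 0 0.002 0 0 0 0 0; 0 0.003 0 0 0 0 0; 0 0.004 0 0 0 0 0"

```text
time_s: 19.35
position: [0.5165, 0.0353, 0.037]
tcp_rot: [[-0.161, 0.987, -0.0], [0.987, 0.161, 0.0], [0.0, -0.0, -1.0]]
force: [0.7, -4.0, -1.3]
opening: 0.008
grasp_force: 2.0
```

Call:
jog_arm --rows "0 0.001 0 0 0 0 0; 0 0.002 0 0 0 0 0; 0 0.003 0 0 0 0 0; 0 0.004 0 0 0 0 0"

```text
time_s: 19.68
position: [0.5162, 0.0373, 0.037]
tcp_rot: [[-0.161, 0.987, -0.0], [0.987, 0.161, 0.0], [0.0, -0.0, -1.0]]
force: [-0.3, -4.2, -0.5]
opening: 0.005
grasp_force: 2.0
```

Call:
jog_arm --rows "0 0.001 0 0 0 0 0; 0 0.002 0 0 0 0 0; 0 0.003 0 0 0 0 0; 0 0.004 0 0 0 0 0"

```text
time_s: 20.02
position: [0.5158, 0.0393, 0.0371]
tcp_rot: [[-0.161, 0.987, -0.0], [0.987, 0.161, 0.0], [0.0, -0.0, -1.0]]
force: [-0.0, -5.0, -0.9]
opening: 0.005
grasp_force: 1.9
```

Call:
jog_arm --rows "0 0.001 0 0 0 0 0; 0 0.002 0 0 0 0 0; 0 0.003 0 0 0 0 0"

```text
time_s: 20.27
position: [0.5156, 0.0407, 0.0371]
tcp_rot: [[-0.161, 0.987, 0.0], [0.987, 0.161, -0.0], [-0.0, 0.0, -1.0]]
force: [-0.5, -5.8, -1.0]
opening: 0.006
grasp_force: 3.1
```

Call:
jog_arm --rows "0 0.001 0 0 0 0 0; 0 0.002 0 0 0 0 0"

```text
time_s: 20.43
position: [0.516, 0.0409, 0.0371]
tcp_rot: [[-0.162, 0.987, 0.001], [0.987, 0.162, -0.001], [-0.002, 0.001, -1.0]]
force: [-0.6, -10.3, -0.9]
opening: 0.008
grasp_force: 4.8
```

Pin contact is at TCP y ≈ 0.0407. I aim for about 3 mm more of measured travel.

Call:
jog_arm --rows "0 0.001 0 0 0 0 0; 0 0.002 0 0 0 0 0; 0 0.002 0 0 0 0 0"

```text
time_s: 20.68
position: [0.5164, 0.0413, 0.0372]
tcp_rot: [[-0.163, 0.987, 0.002], [0.987, 0.163, -0.002], [-0.002, 0.002, -1.0]]
force: [0.8, -9.7, -1.9]
opening: 0.004
grasp_force: 5.0
```

Call:
jog_arm --rows "0 0.001 0 0 0 0 0; 0 0.002 0 0 0 0 0; 0 0.002 0 0 0 0 0"

```text
time_s: 20.93
position: [0.5162, 0.0422, 0.0372]
tcp_rot: [[-0.162, 0.987, 0.002], [0.987, 0.162, -0.002], [-0.003, 0.002, -1.0]]
force: [-0.2, -10.4, -1.2]
opening: 0.005
grasp_force: 5.2
```

Call:
jog_arm --rows "0 0.001 0 0 0 0 0; 0 0.002 0 0 0 0 0; 0 0.002 0 0 0 0 0"

```text
time_s: 21.18
position: [0.5161, 0.0432, 0.0372]
tcp_rot: [[-0.162, 0.987, 0.002], [0.987, 0.162, -0.002], [-0.003, 0.002, -1.0]]
force: [-0.6, -10.4, -1.6]
opening: 0.004
grasp_force: 5.2
```

Call:
jog_arm --rows "0 0.001 0 0 0 0 0; 0 0.001 0 0 0 0 0"

```text
time_s: 21.35
position: [0.516, 0.0436, 0.0372]
tcp_rot: [[-0.162, 0.987, 0.002], [0.987, 0.162, -0.002], [-0.003, 0.002, -1.0]]
force: [0.5, -10.6, -0.3]
opening: 0.007
grasp_force: 5.3
```

Call:
jog_arm --rows "0 -0.004 0 0 0 0 0; 0 -0.02 0 0 0 0 0; 0 -0.06 0 0 0 0 0; 0 -0.12 0 0 0 0 0; 0 -0.18 0 0 0 0 0; 0 -0.2 0 -0.05 0 0 0; 0 -0.24 0 -0.12 0 0 0; 0 -0.3 0 -0.2 0 0 0; 0 -0.37 0 -0.28 0 0 0; 0 -0.44 0 -0.3 0 0 0; 0 -0.5 0 -0.3 0 0 0; 0 -0.55 0 -0.3 0 0 0; 0 -0.6 0 -0.3 0 0 0; 0 -0.6 0 -0.3 0 0 0; 0 -0.6 0 -0.3 0 0 0; 0 -0.6 0 -0.3 0 0 0"

```text
time_s: 22.68
position: [0.5625, -0.2497, 0.1866]
tcp_rot: [[-0.161, 0.987, -0.001], [0.987, 0.161, 0.002], [0.002, -0.001, -1.0]]
force: [-0.1, 0.1, 0.1]
opening: 0.005
grasp_force: 0.0
```

```bash
python3 v.py pics/v2.png
```

```text
t 22.68 tcp along -0.3733 left -0.0005 z 0.1866  F along 0.15 left 0.10 z 0.11 open 0.005
brick_centre 0.84 along 0.0166 left 0.0024
brick_front 0.5 along 0.0942 left 0.0028
red cap px [255.46 232.01] 367.0 along 0.10124101462971474
```

View pics/v2.png

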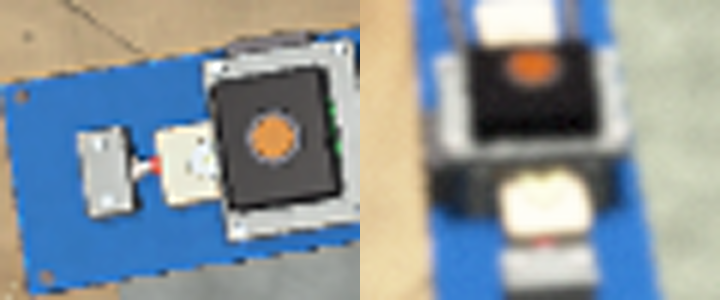

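The brick's front touches the red cap at crop (157,165), and it sits straight in the tunnel. As a cross-check I compare the cap's position with the first picture.

```bash
python3 - <<'E'
from h import *
p=capture('top')
for n,im in (('before',cv2.imread('pics/top0.png')[:,:,::-1]),('before1',cv2.imread('pics/top1.png')[:,:,::-1]),('now',p['pixels'])):
    sub=im[215:250,235:275].astype(float); r=np.clip(sub[...,0]-np.maximum(sub[...,1],sub[...,2])-30,0,None)
    ys,xs=np.mgrid[215:250,235:275]; w=r*(xs<262)*(sub[...,1]<140); c=[(xs*w).sum()/w.sum(),(ys*w).sum()/w.sum()]
    print(n,np.round(c,2),w.sum(),(back(p,[c],.017)[0,:2]-M)@u)
E
```

```text
before [256.64 232.19] 452.0 0.09806208194613725
before1 [256.64 232.18] 451.0 0.09805655190765854
now [255.64 232.14] 241.0 0.10079085905625237
```

The image shows the cap moved in about 2.7 mm, and the TCP travel gives about 2.7 mm too. Both are inside 1–5 mm, so I hand in.

```bash
python3 -c "
from rig import bot
print(bot.hand_in())"
```

```text
the job is handed in; nothing more can be done
None
```

I handed the job in: the brick is through the tunnel blank end first, the trip pin is pushed in about 2.7 mm (camera and tool travel agree), the arm is clear and never went near the bystanders, and no verdict came back.

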